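# Make up two compressor overhaul kits

### The arm

A 6-joint arm with a two-finger parallel gripper is mounted at the origin on the work surface. World frame = base frame: x ahead of the robot, y to its left, z up, the work surface at z = 0. Lengths are in m, angles in rad, forces in N, time in s.
With the tool pointing down it reaches from about 0.35 to 0.975 m from the base axis. Payload 4.9 kg.
Tool frame: the origin (TCP) lies at the very end of the fingers, on their centre line; the grasp point (between the pads) lies 19 mm behind it; z points along the fingers, y is the line along which they close (so a half turn about z gives the same grasp; the last joint's range is limited). The gripper opens to 85 mm and grips with 20 to 120 N. Pads are 22 mm wide; open, the fingers measure 114 mm over their backs; the gripper's body (76 mm by 85 mm) begins 54 mm behind the grasp point. The pads swing forward as they close: fully open they stand 13 mm farther back than shut.
Start: joints at [-1.354, 0.053, 1.613, -0, 1.476, -0.119], TCP at [0.206, -0.59, 0.231] pointing down, gripper open.
Joint ranges: [-3.01, 3.01], [-1.01, 2.22], [0.06, 2.58], [-1.02, 4.17], [0.09, 2.62], [-3.14, 3.14]. Speed limits (rad/s): [2.57, 2.57, 3.14, 3.14, 3.14, 3.14].

### API

Orientations are given as a rotation vector (axis times angle).
In Python, from station import ctrl, imaging gives the robot as it stands.
- The arm moves only by the tool play_rows, never from a script. Its argument "series" is a list of rows, each a list of 3 entries, a list of its own where there are three numbers: the opening, from 0 (shut) to 1 (fully open), then the shift along the tool's x, y, z each as a share of 0.05 m, from -1 to 1, then the turn, a rotation vector about the tool's x, y, z each as a share of 8 degrees, from -1 to 1. In form: [[grip, [dx, dy, dz], [ax, ay, az]], ...]. A call has 1 to 8 rows; each row shifts and turns the commanded pose from where the row before left it, along the tool's axes as they then stand; what a row does not reach is not made up. A row lasts 1/8 s, in which the tool goes at most 62.5 mm and 10.7 degrees, less where a joint would pass 70% of its speed; a pose out of reach is approached as far as the arm can. A call with a number of a shift or a turn outside -1 to 1 is refused whole. A call with a gripper value outside its range is refused whole. The fingers move at their own pace and stop on an object; "force" is the grip in N (left out, the last holds). Time passes only in rows, so rows that do not move let the fingers close. It gives the time, the measured TCP pose, the force, the opening and the grip force at its end, in the units of the state.
- ctrl.get_obs(): the state, without advancing time (a new reading comes with each control period).
- imaging.get_image(name): name is "side" or "top" or "wrist"; returns a dict with "color" (480x640x3 uint8, blue, green, red), "fx", "fy", "cx", "cy" (pixels), "extrinsics" (4x4, takes a point from world to camera coordinates); the wrist camera has in their place "hand_eye" (4x4, takes a point from camera to tool coordinates, whose origin is the TCP and whose axes are the flange's). Camera axes: x right, y down, z forward; pixel columns grow to the right and rows downward; lengths in m; the calibration is good to about 2 mm. A picture is of the moment at which its call begins: read the wrist's pose just before it. There is no depth.
- ctrl.finish_job(): hands the job in; it is judged then, once.
The state is a dict: "t": time; "q": joint angles; "dq": joint speeds; "effort": joint torques, N m; "tool_pos": TCP position; "tool_rot": TCP orientation; "contact_force": force on the tool from outside, world axes, zero at the start; "wrist_torque": the same for the moment, N m; "opening": finger opening in m; "grip_force": force on a finger pad.
Only numpy, scipy, OpenCV 4.12 (cv2) and the standard library are available. Lean on these libraries where they do the work, as an engineer would, in place of code of your own. Each camera call takes 0.05 s, during which the arm holds its last target. There are 200 camera calls.

### The job

Make up the two overhaul kits from the loose stock: the blue tray gets the long bright connecting rod and the bronze bush, the yellow tray gets the short dark connecting rod, the piston and the steel pin. In each tray the rod lies flat in the long narrow lane, and every other part stands upright in one of the two squarish cells, no more than one part to a cell (either cell will do). Leave the white bush, the red cap and the black mount undisturbed where they are.

Things in the scene. Friction and masses are not known exactly. Their poses are not given: they have to be found in the camera images.
- blue_tray: open blue plastic tray, 180 x 180 mm, fixed, empty, yaw within 17 deg. Origin: centre of underside, z up (all in mm). Floor 5 mm thick; outer walls 5 mm thick, tops at z = 22 mm. Ribs 4 mm thick, tops at z = 15: one along x at y = -15 leaves a long narrow lane on the -y side (170 x 68 mm, centre y = -51); one across the +y side at x = 0 makes two cells (each 83 x 98 mm, centres x = -43.5 and +43.5, y = +36)
- yellow_tray: open yellow plastic tray, 180 x 180 mm, fixed, empty, yaw within 17 deg. Origin: centre of underside, z up (all in mm). Floor 5 mm thick; outer walls 5 mm thick, tops at z = 22 mm. Ribs 4 mm thick, tops at z = 15: one along x at y = -15 leaves a long narrow lane on the -y side (170 x 68 mm, centre y = -51); one across the +y side at x = 0 makes two cells (each 83 x 98 mm, centres x = -43.5 and +43.5, y = +36)
- long_rod: long bright-aluminium connecting rod lying flat at any yaw, 129 mm long, 18 mm thick, 0.2 kg. Origin: underside, mid-beam; z up, x along the rod to the big end. Beam 14 mm wide, clear from x = -37 to 24 mm, top at z = 17; big-end ring 42 mm across (49 over its bolt bosses) at x = 45; small-end ring 26 mm across at x = -50
- short_rod: short dark-steel connecting rod lying flat at any yaw, 102 mm long, 18 mm thick, 0.28 kg. Origin: underside, mid-beam; z up, x along the rod to the big end. Beam 14 mm wide, clear from x = -23 to 15 mm, top at z = 17; big-end ring 38 mm across (45 over its bolt bosses) at x = 34; small-end ring 26 mm across at x = -36
- bronze_bush: copper-coloured bronze bush standing on end: plain tube 38 mm outside, 26 mm bore, 32 mm high, about 0.13 kg. Origin: centre of its underside, z up
- pin: bright steel piston pin standing on end: slim tube 22 mm outside, 14 mm bore, 50 mm high, about 0.09 kg. Origin: centre of its underside, z up
- piston: aluminium piston standing crown up: plain cylinder 50 mm in diameter, 42 mm high, with three dark ring grooves near its top, about 0.18 kg. Origin: centre of its underside, z up
- white_bush: white nylon bush standing on end, tube 38 mm outside, 32 mm high; stays where it is. Origin: centre of its underside
- red_cap: red plastic end cap standing on its flange: flange 42 mm in diameter and 8 mm high, body 30 mm in diameter, 30 mm high in all; stays where it is. Origin: centre of its underside
- black_mount: black rubber mount, 36 mm in diameter and 26 mm high, with a steel stud 10 mm thick on top (40 mm high in all); stays where it is. Origin: centre of its underside

How it is judged:
At the end, for the whole second after the job is handed in: Rods flat in their trays' lanes; bush upright in a blue cell; pin and piston upright in different yellow cells; undersides within 4 mm of the tray floor, tilt under 0.12 rad. White bush, red cap and black mount upright within 25 mm of their starts. All released and at rest (x of long_rod in the frame of blue_tray between -0.085 and 0.085 m and y of long_rod in the frame of blue_tray between -0.085 and -0.017 m and z of long_rod in the frame of blue_tray between 0.002 and 0.009 m and angle between each of long_rod, short_rod, bronze_bush, pin, piston, white_bush, red_cap, black_mount's own z axis and vertical below 0.12 rad and linear speed of each of long_rod, short_rod, bronze_bush, pin, piston, white_bush, red_cap, black_mount below 0.02 m/s and angular speed of each of long_rod, short_rod, bronze_bush, pin, piston, white_bush, red_cap, black_mount below 0.2 rad/s and x of short_rod in the frame of yellow_tray between -0.085 and 0.085 m and y of short_rod in the frame of yellow_tray between -0.085 and -0.017 m and z of short_rod in the frame of yellow_tray between 0.002 and 0.009 m and x of bronze_bush in the frame of blue_tray between -0.085 and 0.085 m and y of bronze_bush in the frame of blue_tray between -0.013 and 0.085 m and z of bronze_bush in the frame of blue_tray between 0.002 and 0.009 m and x of pin in the frame of yellow_tray between -0.085 and 0.085 m and y of pin in the frame of yellow_tray between -0.013 and 0.085 m and z of pin in the frame of yellow_tray between 0.002 and 0.009 m and x of piston in the frame of yellow_tray between -0.085 and 0.085 m and y of piston in the frame of yellow_tray between -0.013 and 0.085 m and z of piston in the frame of yellow_tray between 0.002 and 0.009 m and ((x of pin in the frame of yellow_tray above 0 m and x of piston in the frame of yellow_tray below 0 m) or (x of pin in the frame of yellow_tray below 0 m and x of piston in the frame of yellow_tray above 0 m)) and distance of each of white_bush, red_cap, black_mount from where it was at the start of the episode below 0.025 m); the robot touches nothing.
It fails at once if the white bush is pushed more than 25 mm from its place or tipped over (distance of white_bush from where it was at the start of the episode above 0.025 m or angle between white_bush's own z axis and vertical above 0.5 rad).
It fails at once if the red cap is pushed more than 25 mm from its place or tipped over (distance of red_cap from where it was at the start of the episode above 0.025 m or angle between red_cap's own z axis and vertical above 0.5 rad).
It fails at once if the black mount is pushed more than 25 mm from its place or tipped over (distance of black_mount from where it was at the start of the episode above 0.025 m or angle between black_mount's own z axis and vertical above 0.5 rad).
It also fails if it takes over 120 s, if anything falls off the work surface, if the arm or the gripper's body presses on something with over 40 N, if the wrist force passes 120 N, or if a joint passes its speed limit or range.

## Working session

There is one attempt and no reset: what is moved stays moved. The work goes in short steps, Python scripts to look and compute and a tool call to move; the robot and the scene stay as the last step left them, time stands still between calls to the robot, and variables do not carry over. Pictures are saved under pics/ and viewed, at most 14 in all, crops included, and the job is handed in when it is done.

Besides the shell and the picture viewer there is one more tool, called as name(argument=value, ...) on one line, values as JSON. play_rows: Moves the arm, as the interface text tells. Shift numbers are shares of 0.05 m and turn numbers shares of 8 degrees, none past 1 either way. Its arguments: {"type":"object","properties":{"series":{"type":"array"},"force":{"type":"number"}},"required":["series"]}

```bash
mkdir -p pics; cat > h.py <<'E'
import numpy as np, cv2
from station import ctrl, imaging
from scipy.spatial.transform import Rotation as R
def snap(name,fn):
    o=ctrl.get_obs(); im=imaging.get_image(name); cv2.imwrite('pics/'+fn,im['color'])
    K=np.array([[im['fx'],0,im['cx']],[0,im['fy'],im['cy']],[0,0,1]])
    if name=='wrist':
        T=np.eye(4);T[:3,:3]=R.from_rotvec(o['tool_rot']).as_matrix();T[:3,3]=o['tool_pos']
        E=T@np.array(im['hand_eye'])
    else: E=np.linalg.inv(np.array(im['extrinsics']))
    np.savez('pics/'+fn+'.npz',K=K,E=E); return im
def w(fn,u,v,z):
    d=np.load('pics/'+fn+'.npz');K,E=d['K'],d['E']
    r=E[:3,:3]@np.linalg.inv(K)@[u,v,1]; c=E[:3,3]
    return np.round(c+r*(z-c[2])/r[2],4)
def px(fn,p):
    d=np.load('pics/'+fn+'.npz');q=np.linalg.inv(d['E'])@[*p,1];q=d['K']@q[:3];return np.round(q[:2]/q[2],1)
E
python3 - <<'E'
from h import *
for n in('top','side'):
    im=snap(n,n+'.png'); d=np.load(f'pics/{n}.png.npz');print(n,d['K'][0,0],d['E'].round(3).tolist())
o=ctrl.get_obs();print(o)
T=R.from_rotvec(o['tool_rot']).as_matrix();print(T.round(3))
E
```

```text
top 498.2938004729377 [[0.009, -0.987, 0.157, 0.403], [-0.999, -0.002, 0.042, -0.02], [-0.041, -0.158, -0.987, 0.931], [0.0, 0.0, 0.0, 1.0]]
side 604.8548098299628 [[-0.974, -0.135, 0.184, 0.319], [-0.228, 0.627, -0.745, 0.804], [-0.015, -0.768, -0.641, 0.738], [0.0, 0.0, 0.0, 1.0]]
{'t': 0.1, 'q': array([-1.35400994e+00,  5.33061722e-02,  1.61415145e+00, -9.39785681e-06,
        1.47598035e+00, -1.18973023e-01]), 'dq': array([ 0.00035021, -0.00071917, -0.00110176,  0.00138333, -0.00240836,
        0.00047576]), 'effort': array([ 5.16868804e-04, -3.94909322e+01, -3.71361029e+01, -1.25886036e-04,
        3.99309021e-03, -1.77043864e-05]), 'tool_pos': array([ 0.20582228, -0.58954842,  0.23017958]), 'tool_rot': array([-3.09560885e+00, -5.24629256e-01,  1.56290584e-04]), 'contact_force': array([-0.64557956, -0.77657945, -0.55072838]), 'wrist_torque': array([-0.03268578,  0.02274119,  0.01212783]), 'grip_force': 0.0, 'opening': 0.08505577608881566}
[[ 0.944  0.329 -0.   ]
 [ 0.329 -0.944  0.002]
 [ 0.    -0.002 -1.   ]]
```

View pics/top.png

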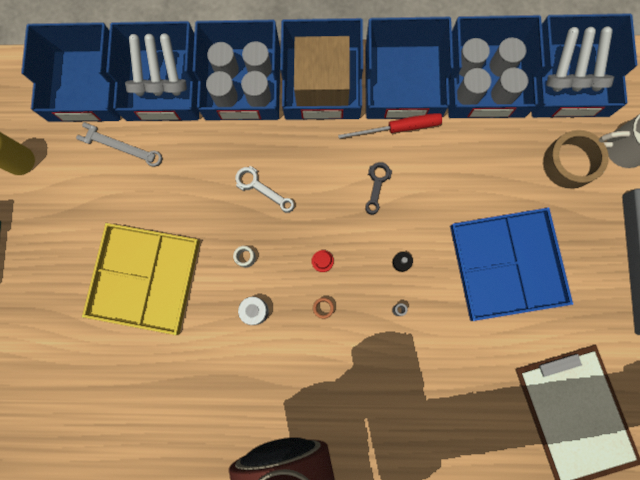

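View pics/side.png

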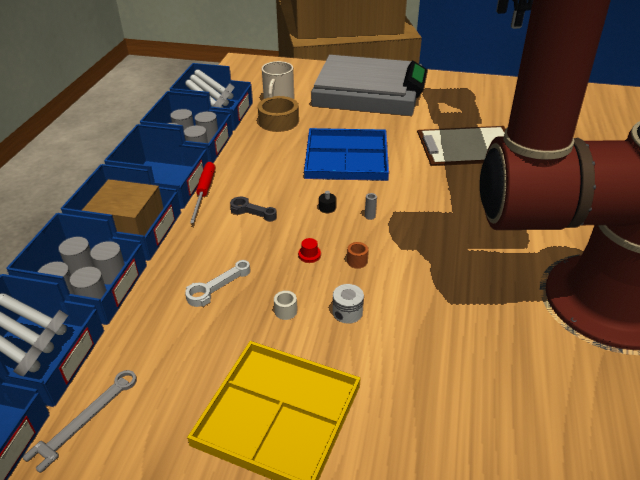

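```bash
python3 - <<'E'
import cv2,numpy as np
im=cv2.imread('pics/top.png')
f=lambda x,y,w,h,s:cv2.resize(im[y:y+h,x:x+w],None,fx=s,fy=s,interpolation=cv2.INTER_CUBIC)
cv2.imwrite('pics/c1.png',np.hstack([f(80,215,130,125,3),f(445,205,135,125,3)]))
cv2.imwrite('pics/c2.png',f(225,150,200,150,4)); 
cv2.imwrite('pics/c2.png',f(225,155,200,175,3.4))
E
```

```text
(no output)
```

View pics/c1.png

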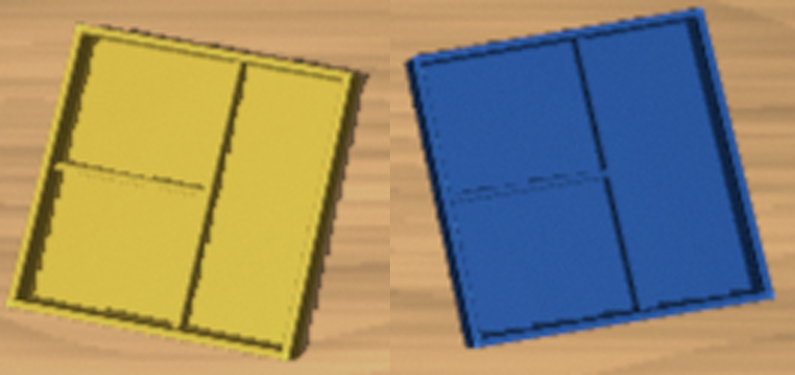

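View pics/c2.png

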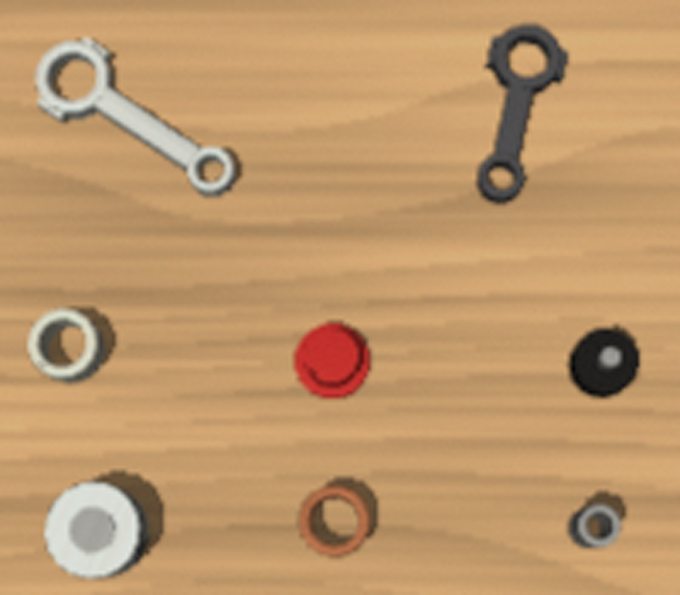

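```bash
python3 - <<'E'
from h import *
def P(u,v,z):return w('top.png',225+(u+.5)/3.4-.5,155+(v+.5)/3.4-.5,z)
for n,b,s,k in(('long',(75,77),(213,170),(45,-50)),('short',(528,58),(501,177),(34,-36))):
    B=P(*b,.018);S=P(*s,.018);d=B-S;L=np.linalg.norm(d[:2]);print(n,B,S,'L',L,'ori',S+d*(-k[1])/(k[0]-k[1]),'yaw',np.degrees(np.arctan2(d[1],d[0])))
for n,u,v,z in(('white',65,344,.032),('red',333,360,.03),('black',604,360,.026),('piston',94,529,.042),('bronze',337,520,.032),('pin',597,525,.05)):print(n,P(u,v,z))
for n,o,c in(('Y',(80,215),[(78,26),(358,72),(292,358),(10,304)]),('B',(445,205),[(18,60),(314,10),(382,297),(80,347)])):
    q=np.array([w('top.png',o[0]+(a+.5)/3-.5,o[1]+(b+.5)/3-.5,.022) for a,b in c])
    TL,TR,BR,BL=q; x=(TL+TR-BR-BL)/2; y=(TL+BL-TR-BR)/2
    th=np.arctan2(x[1],x[0]);th2=np.arctan2(-y[0],y[1]);c=q.mean(0);t=(th+th2)/2
    print(n,c,'size',np.linalg.norm(x),np.linalg.norm(y),'yaw',np.degrees([th,th2]))
    Rm=np.array([[np.cos(t),-np.sin(t)],[np.sin(t),np.cos(t)]])
    for m,l in(('lane',(0,-.051)),('c+',(.0435,.036)),('c-',(-.0435,.036))):print('  ',m,(c[:2]+Rm@l).round(4))
E
```

```text
long [0.679  0.1423 0.018 ] [0.6254 0.0638 0.018 ] L 0.09505372165254768 ori [0.65361053 0.10511579 0.018     ] yaw 55.67463909923322
short [ 0.689  -0.1107  0.018 ] [ 0.6212 -0.0951  0.018 ] L 0.0695715459077919 ori [ 0.65606857 -0.10312286  0.018     ] yaw -12.95758009409314
white [0.5259 0.1409 0.032 ]
red [ 0.518  -0.0034  0.03  ]
black [ 0.519  -0.1481  0.026 ]
piston [0.427  0.1209 0.042 ]
bronze [ 0.4329 -0.006   0.032 ]
pin [ 0.4307 -0.1395  0.05  ]
Y [0.486575 0.333325 0.022   ] size 0.17758554276742247 0.180765220659285 yaw [-10.06965647  -9.56914428]
   lane [0.4779 0.2831]
   c+ [0.5356 0.3614]
   c- [0.4499 0.3762]
B [ 0.5149 -0.343   0.022 ] size 0.17633448329807755 0.18156599351200103 yaw [9.53176513 9.83066197]
   lane [ 0.5235 -0.3933]
   c+ [ 0.5517 -0.3002]
   c- [ 0.466  -0.3148]
```

play_rows(series=[[1,[0,0,0],[0,0,0.8]],[1,[0,0,0],[0,0,0.8]],[1,[0,0,0],[0,0,0.8]],[1,[0.45,-0.9,0],[0,0,0]],[1,[0.45,-0.9,0],[0,0,0]],[1,[0.45,-0.9,0],[0,0,0]],[1,[0.45,-0.9,0],[0,0,0]],[1,[0.45,-0.9,0],[0,0,0]]], force=40)

```text
t: 1.1
tool_pos: [0.3186, -0.3633, 0.2308]
tool_rot: [-3.141, -0.0, 0.0]
contact_force: [0.1, 0.1, 0.6]
opening: 0.0853
grip_force: 0.0
```

play_rows(series=[[1,[0.45,-0.9,0],[0,0,0]],[1,[0.45,-0.9,0],[0,0,0]],[1,[0.45,-0.9,0],[0,0,0]],[1,[0.45,-0.9,0.2],[0,0,0]],[1,[0.45,-0.9,0.6],[0,0,0]],[1,[0,0,0],[0,0,0]],[1,[0,0,0],[0,0,0]],[1,[0,0,0],[0,0,0]]])

```text
t: 2.1
tool_pos: [0.4308, -0.1411, 0.1922]
tool_rot: [3.141, -0.002, 0.002]
contact_force: [-0.2, 0.3, -0.0]
opening: 0.0854
grip_force: 0.0
```

```bash
cat >> h.py <<'E'
def plan(p,yaw=None):
    o=ctrl.get_obs();M=R.from_rotvec(o['tool_rot']).as_matrix();cur=np.degrees(np.arctan2(M[1,0],M[0,0]))
    a=0
    if yaw is not None:
        a=-(((yaw-cur)+90)%180-90)
        M=M@R.from_rotvec([0,0,np.radians(a)]).as_matrix()
    d=M.T@(np.array(p)-o['tool_pos'])/.05
    print('t',round(o['t'],2),'pos',o['tool_pos'].round(4),'yaw',cur.round(1),'open',o['opening'].round(4) if hasattr(o['opening'],'round') else o['opening'],'grip',round(float(o['grip_force']),1),'q6',o['q'][5].round(2),'| turn',np.round(a/8,2),'then shift',d.round(2))
E
python3 - <<'E'
from h import *
plan((.4307,-.1395,.19),0)
snap('wrist','w1.png'); print(px('w1.png',(.4307,-.1395,.05)),px('w1.png',(.4307,-.1395,.0)))
E
```

```text
t 2.1 pos [ 0.4308 -0.1411  0.1922] yaw -0.1 open 0.0853942654935289 grip 0.0 q6 1.09 | turn -0.01 then shift [-0.   -0.03  0.04]
[319.4 221.8] [319.7 206.4]
```

View pics/w1.png

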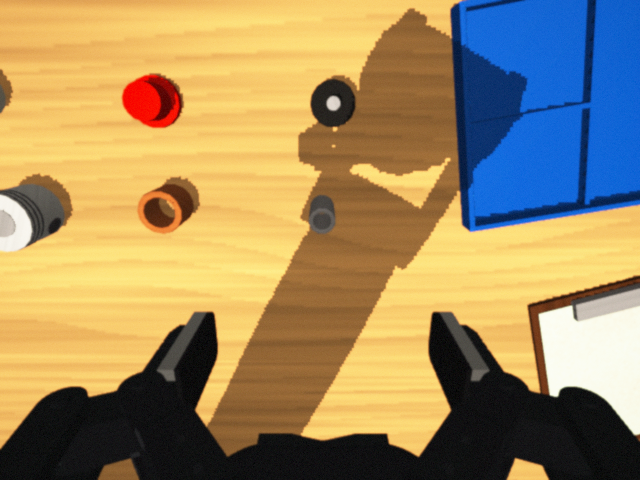

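play_rows(series=[[0.7,[0.02,0,0.9],[0,0,0]],[0.7,[0,0,0.9],[0,0,0]],[0.7,[0,0,0.9],[0,0,0]],[0.7,[0,0,0.74],[0,0,0]],[0.7,[0,0,0],[0,0,0]],[0,[0,0,0],[0,0,0]],[0,[0,0,0],[0,0,0]],[0,[0,0,0],[0,0,0]]], force=40)

```text
t: 3.15
tool_pos: [0.4334, -0.141, 0.0217]
tool_rot: [3.139, 0.001, 0.006]
contact_force: [-1.0, -0.3, 6.7]
opening: 0.0213
grip_force: 39.1
```

play_rows(series=[[0,[0,0,0],[0,0,0]],[0,[0,0,0],[0,0,0]],[0,[0,0,-0.5],[0,0,0]],[0,[0,0,-0.9],[0,0,0]],[0,[0,0,-0.9],[0,0,0]],[0,[0,0,0],[0,0,0]]])

```text
t: 3.9
tool_pos: [0.4345, -0.1412, 0.1394]
tool_rot: [3.137, 0.001, 0.014]
contact_force: [0.0, -0.8, -0.7]
opening: 0.021
grip_force: 39.5
```

```bash
python3 - <<'E'
from h import *
plan((.4499,.3762,.135),-10)
E
```

```text
t 3.9 pos [ 0.4345 -0.1412  0.1394] yaw 0.1 open 0.020992207027851015 grip 39.5 q6 1.09 | turn 1.26 then shift [ -1.49 -10.25   0.04]
```

play_rows(series=[[0,[0,0,0],[0,0,0.63]],[0,[0,0,0],[0,0,0.63]],[0,[-0.12,-0.85,0],[0,0,0]],[0,[-0.12,-0.85,0],[0,0,0]],[0,[-0.12,-0.85,0],[0,0,0]],[0,[-0.12,-0.85,0],[0,0,0]],[0,[-0.12,-0.85,0],[0,0,0]],[0,[-0.12,-0.85,0],[0,0,0]]])

```text
t: 4.9
tool_pos: [0.4396, 0.1189, 0.1329]
tool_rot: [3.129, -0.275, -0.003]
contact_force: [0.8, -0.0, -1.1]
opening: 0.0211
grip_force: 39.6
```

play_rows(series=[[0,[-0.12,-0.85,0],[0,0,0]],[0,[-0.12,-0.85,0],[0,0,0]],[0,[-0.12,-0.85,0],[0,0,0]],[0,[-0.12,-0.85,0],[0,0,0]],[0,[-0.12,-0.85,0],[0,0,0]],[0,[-0.12,-0.85,0],[0,0,0]],[0,[0,0,0],[0,0,0]],[0,[0,0,0],[0,0,0]]])

```text
t: 5.9
tool_pos: [0.4489, 0.3741, 0.1329]
tool_rot: [3.128, -0.274, -0.003]
contact_force: [-0.4, -0.2, -2.0]
opening: 0.0208
grip_force: 39.7
```

```bash
python3 - <<'E'
from h import *
plan((.4499,.3762,.028),-10)
snap('wrist','w2.png')
E
```

```text
t 5.9 pos [0.4489 0.3741 0.1329] yaw -10.0 open 0.020798207822570306 grip 39.7 q6 2.31 | turn -0.0 then shift [ 0.02 -0.05  2.1 ]
```

View pics/w2.png

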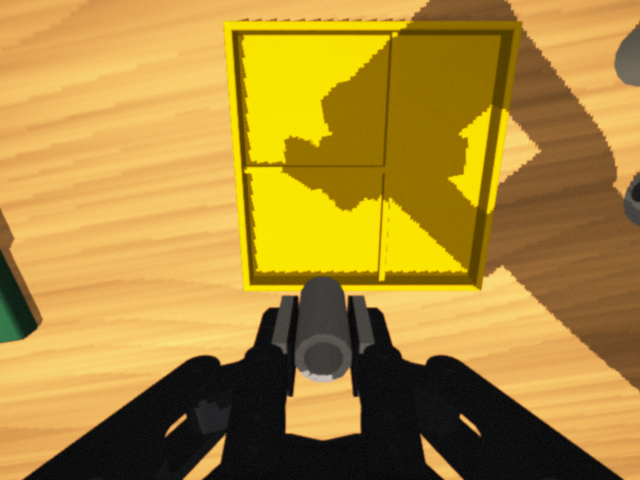

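play_rows(series=[[0,[0,0,0.8],[0,0,0]],[0,[0,0,0.8],[0,0,0]],[0,[0,0,0.3],[0,0,0]],[0,[0,0,0.2],[0,0,0]],[0,[0,0,0],[0,0,0]],[0,[0,0,0],[0,0,0]]])

```text
t: 6.7
tool_pos: [0.4507, 0.3754, 0.0309]
tool_rot: [-3.128, 0.275, -0.003]
contact_force: [-0.4, 0.1, -1.1]
opening: 0.0208
grip_force: 39.7
```

```bash
python3 - <<'E'
from h import *
plan((.4499,.3762,.0267),-10);print(ctrl.get_obs()['contact_force'])
E
```

```text
t 6.7 pos [0.4507 0.3754 0.0309] yaw -10.0 open 0.020834453306885277 grip 39.7 q6 2.31 | turn -0.01 then shift [-0.02 -0.01  0.08]
[-0.42718139  0.09611867 -1.12214045]
```

play_rows(series=[[0,[0,0,0.05],[0,0,0]],[0,[0,0,0.03],[0,0,0]],[0,[0,0,0],[0,0,0]],[0,[0,0,0],[0,0,0]]])

```text
t: 7.2
tool_pos: [0.4503, 0.3753, 0.0268]
tool_rot: [-3.129, 0.275, -0.002]
contact_force: [-1.3, -1.1, 5.4]
opening: 0.0207
grip_force: 40.1
```

Touching the floor. Release, gently, then up.

play_rows(series=[[0.4,[0,0,0],[0,0,0]],[0.5,[0,0,0],[0,0,0]],[0.5,[0,0,0],[0,0,0]],[0.5,[0,0,-0.5],[0,0,0]],[0.5,[0,0,-0.9],[0,0,0]],[0.8,[0,0,-0.9],[0,0,0]],[1,[0,0,0],[0,0,0]]])

```text
t: 8.07
tool_pos: [0.4523, 0.3766, 0.1456]
tool_rot: [-3.124, 0.274, -0.012]
contact_force: [-0.4, 0.6, 0.6]
opening: 0.077
grip_force: 0.0
```

```bash
python3 - <<'E'
from h import *
plan((.427,.1209,.14),0)
E
```

```text
t 8.07 pos [0.4523 0.3766 0.1456] yaw -10.0 open 0.07704750965424058 grip 0.0 q6 2.31 | turn -1.25 then shift [-0.51  5.11  0.08]
```

play_rows(series=[[1,[0.07,0.85,0],[0,0,0]],[1,[0.07,0.86,0],[0,0,0]],[1,[0.07,0.86,0],[0,0,0]],[1,[0.06,0.86,0],[0,0,0]],[1,[0.06,0.86,0],[0,0,0]],[1,[0.06,0.86,0],[0,0,0]],[1,[0,0,0],[0,0,0]],[1,[0,0,0],[0,0,0]]])

```text
t: 9.07
tool_pos: [0.4236, 0.118, 0.1395]
tool_rot: [-3.129, 0.276, 0.002]
contact_force: [-1.1, 0.6, 0.4]
opening: 0.0852
grip_force: 0.0
```

```bash
python3 - <<'E'
from h import *
plan((.427,.1209,.02),-10)
im=snap('wrist','w3.png')
print(px('w3.png',(.427,.1209,.042)))
E
```

```text
t 9.07 pos [0.4236 0.118  0.1395] yaw -10.1 open 0.0852400295483817 grip 0.0 q6 1.85 | turn -0.01 then shift [ 0.06 -0.07  2.39]
[316.5 236.2]
```

View pics/w3.png

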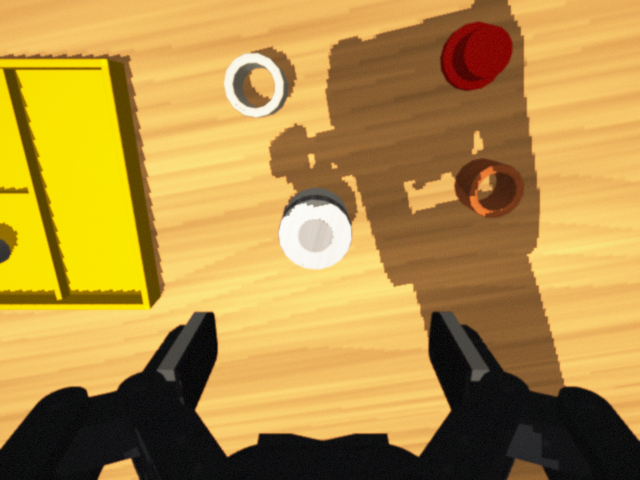

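play_rows(series=[[1,[0.06,-0.07,0.7],[0,0,0]],[1,[0,0,0.7],[0,0,0]],[1,[0,0,0.7],[0,0,0]],[1,[0,0,0.3],[0,0,0]],[1,[0,0,0],[0,0,0]],[0,[0,0,0],[0,0,0]],[0,[0,0,0],[0,0,0]],[0,[0,0,0],[0,0,0]]], force=50)

```text
t: 10.12
tool_pos: [0.4293, 0.1211, 0.0223]
tool_rot: [-3.129, 0.275, -0.006]
contact_force: [0.3, 1.2, 5.7]
opening: 0.0472
grip_force: 51.9
```

play_rows(series=[[0,[0,0,0],[0,0,0]],[0,[0,0,-0.5],[0,0,0]],[0,[0,0,-0.9],[0,0,0]],[0,[0,0,-0.9],[0,0,0]],[0,[0,0,0],[0,0,0]]])

```text
t: 10.75
tool_pos: [0.4304, 0.121, 0.1399]
tool_rot: [-3.128, 0.275, -0.014]
contact_force: [0.5, 1.2, -1.9]
opening: 0.0472
grip_force: 52.0
```

```bash
python3 - <<'E'
from h import *
plan((.5356,.3614,.14),-10)
E
```

```text
t 10.75 pos [0.4304 0.121  0.1399] yaw -10.0 open 0.04720574664131922 grip 52.0 q6 1.85 | turn -0.01 then shift [ 1.24 -5.1   0.02]
```

play_rows(series=[[0,[0.21,-0.85,0],[0,0,0]],[0,[0.21,-0.85,0],[0,0,0]],[0,[0.21,-0.85,0],[0,0,0]],[0,[0.21,-0.85,0],[0,0,0]],[0,[0.21,-0.85,0],[0,0,0]],[0,[0.21,-0.85,0],[0,0,0]],[0,[0,0,0],[0,0,0]],[0,[0,0,0],[0,0,0]]])

```text
t: 11.75
tool_pos: [0.5329, 0.3601, 0.1334]
tool_rot: [3.127, -0.274, -0.004]
contact_force: [-0.6, -0.3, -2.0]
opening: 0.0473
grip_force: 52.4
```

```bash
python3 - <<'E'
from h import *
plan((.5356,.3614,.0275),-10)
E
```

```text
t 11.75 pos [0.5329 0.3601 0.1334] yaw -10.0 open 0.04730505991342335 grip 52.4 q6 2.22 | turn -0.0 then shift [ 0.05 -0.04  2.12]
```

play_rows(series=[[0,[0.05,-0.04,0.8],[0,0,0]],[0,[0,0,0.8],[0,0,0]],[0,[0,0,0.3],[0,0,0]],[0,[0,0,0.15],[0,0,0]],[0,[0,0,0.07],[0,0,0]],[0,[0,0,0],[0,0,0]],[0,[0,0,0],[0,0,0]]])

```text
t: 12.62
tool_pos: [0.5376, 0.3629, 0.0307]
tool_rot: [-3.128, 0.275, -0.003]
contact_force: [-0.1, -0.7, -3.0]
opening: 0.0472
grip_force: 52.5
```

play_rows(series=[[0,[0,0,0.04],[0,0,0]],[0,[0,0,0.03],[0,0,0]],[0,[0,0,0],[0,0,0]],[0,[0,0,0],[0,0,0]]])

```text
t: 13.12
tool_pos: [0.5372, 0.3627, 0.0274]
tool_rot: [-3.129, 0.275, -0.001]
contact_force: [-2.3, -1.2, 4.9]
opening: 0.0474
grip_force: 53.3
```

play_rows(series=[[0.7,[0,0,0],[0,0,0]],[0.75,[0,0,0],[0,0,0]],[0.75,[0,0,0],[0,0,0]],[0.75,[0,0,-0.5],[0,0,0]],[0.8,[0,0,-0.9],[0,0,0]],[1,[0,0,-0.9],[0,0,0]],[1,[0,0,0],[0,0,0]]])

```text
t: 14.0
tool_pos: [0.5398, 0.364, 0.1467]
tool_rot: [-3.124, 0.274, -0.013]
contact_force: [-0.2, 0.3, -0.4]
opening: 0.0854
grip_force: 0.0
```

```bash
python3 - <<'E'
from h import *
plan((.4329,-.006,.14),10)
snap('wrist','w4.png')
E
```

```text
t 14.0 pos [0.5398 0.364  0.1467] yaw -10.0 open 0.08539487620016689 grip 0.0 q6 2.23 | turn -2.5 then shift [-3.39  6.92  0.08]
```

View pics/w4.png

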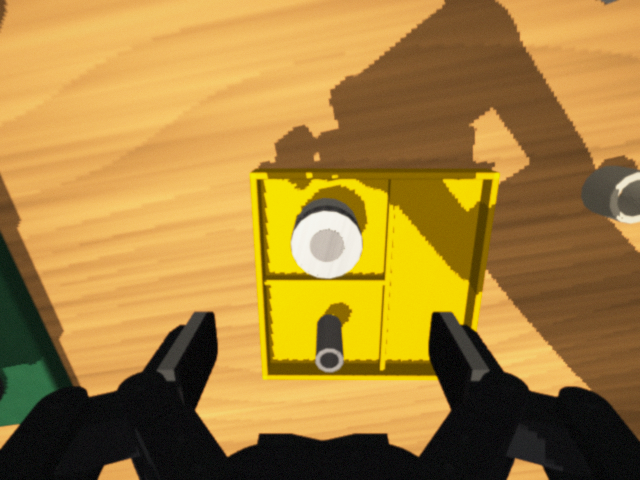

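play_rows(series=[[1,[0,0,0],[0,0,-0.83]],[1,[0,0,0],[0,0,-0.83]],[1,[0,0,0],[0,0,-0.84]],[1,[-0.42,0.86,0],[0,0,0]],[1,[-0.42,0.86,0],[0,0,0]],[1,[-0.42,0.86,0],[0,0,0]],[1,[-0.42,0.86,0],[0,0,0]],[1,[-0.42,0.86,0],[0,0,0]]])

```text
t: 15.05
tool_pos: [0.4689, 0.131, 0.1388]
tool_rot: [3.129, 0.273, -0.005]
contact_force: [0.6, -0.4, 0.6]
opening: 0.0855
grip_force: 0.0
```

play_rows(series=[[1,[-0.42,0.86,0],[0,0,0]],[1,[-0.42,0.86,0],[0,0,0]],[1,[-0.42,0.86,0],[0,0,0]],[1,[0,0,0],[0,0,0]],[1,[0,0,0],[0,0,0]],[1,[0,0,0],[0,0,0]]])

```text
t: 15.8
tool_pos: [0.4308, -0.0045, 0.1402]
tool_rot: [-3.129, -0.275, 0.002]
contact_force: [0.4, -0.3, -0.2]
opening: 0.0853
grip_force: 0.0
```

```bash
python3 - <<'E'
from h import *
plan((.4329,-.006,.01),10)
snap('wrist','w5.png')
print(px('w5.png',(.4329,-.006,.032)))
im=cv2.imread('pics/w5.png').astype(int);b,g,r=im[...,0],im[...,1],im[...,2]
E
```

```text
t 15.8 pos [ 0.4308 -0.0045  0.1402] yaw 10.1 open 0.0852616823973447 grip 0.0 q6 1.21 | turn 0.01 then shift [0.04 0.04 2.6 ]
[324.  232.3]
```

View pics/w5.png

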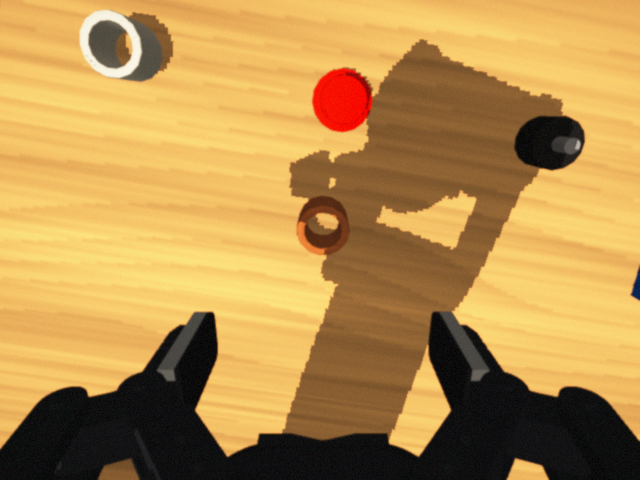

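play_rows(series=[[0.8,[0.04,0.02,0.8],[0,0,0]],[0.8,[0,0,0.8],[0,0,0]],[0.8,[0,0,0.7],[0,0,0]],[0.8,[0,0,0.27],[0,0,0]],[0.8,[0,0,0],[0,0,0]],[0,[0,0,0],[0,0,0]],[0,[0,0,0],[0,0,0]],[0,[0,0,0],[0,0,0]]], force=40)

```text
t: 16.85
tool_pos: [0.4347, -0.0062, 0.0143]
tool_rot: [3.129, 0.272, 0.005]
contact_force: [-1.3, 2.2, 6.6]
opening: 0.0361
grip_force: 40.1
```

play_rows(series=[[0,[0,0,0],[0,0,0]],[0,[0,0,-0.5],[0,0,0]],[0,[0,0,-0.9],[0,0,0]],[0,[0,0,-0.9],[0,0,0]],[0,[0,0,0],[0,0,0]]])

```text
t: 17.48
tool_pos: [0.4362, -0.0068, 0.1323]
tool_rot: [3.127, 0.272, 0.015]
contact_force: [0.7, -0.7, -1.6]
opening: 0.0356
grip_force: 40.5
```

```bash
python3 - <<'E'
from h import *
plan((.466,-.3148,.13),10)
E
```

```text
t 17.48 pos [ 0.4362 -0.0068  0.1323] yaw 10.0 open 0.03561665535604793 grip 40.5 q6 1.21 | turn -0.01 then shift [-0.48  6.17  0.07]
```

play_rows(series=[[0,[-0.07,0.88,0],[0,0,0]],[0,[-0.07,0.88,0],[0,0,0]],[0,[-0.07,0.88,0],[0,0,0]],[0,[-0.07,0.88,0],[0,0,0]],[0,[-0.07,0.88,0],[0,0,0]],[0,[-0.07,0.88,0],[0,0,0]],[0,[-0.07,0.88,0],[0,0,0]],[0,[0,0,0],[0,0,0]]])

```text
t: 18.48
tool_pos: [0.4614, -0.3157, 0.126]
tool_rot: [-3.129, -0.267, 0.002]
contact_force: [-0.3, 0.1, -1.2]
opening: 0.0363
grip_force: 40.7
```

play_rows(series=[[0,[0,0,0.7],[0,0,0]],[0,[0,0,0.6],[0,0,0]],[0,[0,0,0.4],[0,0,0]],[0,[0,0,0.2],[0,0,0]],[0,[0,0,0],[0,0,0]],[0,[0,0,0],[0,0,0]]])

```text
t: 19.23
tool_pos: [0.4629, -0.3143, 0.0336]
tool_rot: [3.128, 0.273, 0.002]
contact_force: [0.4, -0.2, -0.6]
opening: 0.0356
grip_force: 40.7
```

```bash
python3 - <<'E'
from h import *
plan((.466,-.3148,.0193),10)
E
```

```text
t 19.23 pos [ 0.4629 -0.3143  0.0336] yaw 10.0 open 0.035627459765102024 grip 40.7 q6 0.67 | turn -0.0 then shift [0.06 0.02 0.29]
```

play_rows(series=[[0,[0.06,0,0.12],[0,0,0]],[0,[0,0,0.1],[0,0,0]],[0,[0,0,0.06],[0,0,0]],[0,[0,0,0.02],[0,0,0]],[0,[0,0,0],[0,0,0]],[0,[0,0,0],[0,0,0]]])

```text
t: 19.98
tool_pos: [0.4651, -0.3131, 0.0193]
tool_rot: [-3.129, -0.273, 0.002]
contact_force: [-6.1, 4.1, 12.4]
opening: 0.0356
grip_force: 42.0
```

play_rows(series=[[0.55,[0,0,0],[0,0,0]],[0.6,[0,0,0],[0,0,0]],[0.6,[0,0,0],[0,0,0]],[0.6,[0,0,-0.5],[0,0,0]],[0.6,[0,0,-0.9],[0,0,0]],[0.6,[0,0,-0.9],[0,0,0]],[0.6,[0,0,0],[0,0,0]]])

```text
t: 20.85
tool_pos: [0.4675, -0.3153, 0.1373]
tool_rot: [3.123, 0.272, 0.01]
contact_force: [-0.2, -0.9, 0.1]
opening: 0.0511
grip_force: 0.0
```

```bash
python3 - <<'E'
from h import *
y=np.radians(-12.96);g=(.6561+.003*np.cos(y),-.1031+.003*np.sin(y),.14);print(g)
plan(g,-13)
E
```

```text
(np.float64(0.6590235806183598), np.float64(-0.10377281228284814), 0.14)
t 20.85 pos [ 0.4675 -0.3153  0.1373] yaw 10.0 open 0.05112853823036002 grip 0.0 q6 0.67 | turn 2.87 then shift [ 2.78 -4.98 -0.05]
```

play_rows(series=[[0.6,[0,0,0],[0,0,0.96]],[0.6,[0,0,0],[0,0,0.96]],[0.6,[0,0,0],[0,0,0.95]],[0.6,[0.46,-0.83,0],[0,0,0]],[0.6,[0.46,-0.83,0],[0,0,0]],[0.6,[0.46,-0.83,0],[0,0,0]],[0.6,[0.46,-0.83,0],[0,0,0]],[0.6,[0.46,-0.83,0],[0,0,0]]])

```text
t: 21.85
tool_pos: [0.6239, -0.1353, 0.1304]
tool_rot: [-3.121, 0.356, 0.004]
contact_force: [0.8, -0.1, 0.7]
opening: 0.0513
grip_force: 0.0
```

play_rows(series=[[0.6,[0.46,-0.83,0],[0,0,0]],[0.6,[0,0,0],[0,0,0]],[0.6,[0,0,0],[0,0,0]],[0.6,[0,0,0],[0,0,0]]])

```text
t: 22.35
tool_pos: [0.6546, -0.1025, 0.1316]
tool_rot: [3.121, -0.358, -0.002]
contact_force: [0.6, 0.5, 0.1]
opening: 0.0512
grip_force: 0.0
```

```bash
python3 - <<'E'
from h import *
plan((.6590,-.1038,.004),-13)
snap('wrist','w6.png')
print(px('w6.png',(.689,-.1107,.018)),px('w6.png',(.6212,-.0951,.018)))
E
```

```text
t 22.35 pos [ 0.6546 -0.1025  0.1316] yaw -13.1 open 0.05122196435028833 grip 0.0 q6 1.53 | turn -0.01 then shift [0.09 0.01 2.55]
[321.9 184.4] [322.1 275.9]
```

View pics/w6.png

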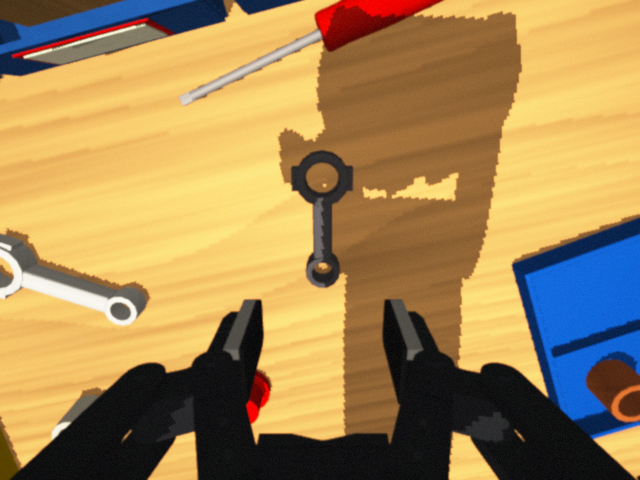

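play_rows(series=[[0.6,[0.09,0.01,0.8],[0,0,0]],[0.6,[0,0,0.8],[0,0,0]],[0.6,[0,0,0.6],[0,0,0]],[0.6,[0,0,0.3],[0,0,0]],[0.6,[0,0,0],[0,0,0]],[0.6,[0,0,0],[0,0,0]]], force=70)

```text
t: 23.15
tool_pos: [0.6611, -0.1036, 0.0092]
tool_rot: [3.121, -0.356, 0.005]
contact_force: [0.3, -0.4, -0.3]
opening: 0.0511
grip_force: 0.0
```

```bash
python3 - <<'E'
from h import *
plan((.6590,-.1038,.004),-13)
for n in('w6.png',):print(w(n,322,177,.018),w(n,322.5,268,.018))
E
```

```text
t 23.15 pos [ 0.6611 -0.1036  0.0092] yaw -13.0 open 0.051115659842737915 grip 0.0 q6 1.53 | turn -0.0 then shift [-0.04  0.01  0.1 ]
[ 0.694  -0.1119  0.018 ] [ 0.6274 -0.0968  0.018 ]
```

play_rows(series=[[0.6,[-0.03,0,0.06],[0,0,0]],[0.6,[0,0,0.04],[0,0,0]],[0.6,[0,0,0],[0,0,0]],[0,[0,0,0],[0,0,0]],[0,[0,0,0],[0,0,0]],[0,[0,0,0],[0,0,0]],[0,[0,0,0],[0,0,0]],[0,[0,0,0],[0,0,0]]])

```text
t: 24.15
tool_pos: [0.6586, -0.1028, 0.0026]
tool_rot: [3.121, -0.356, 0.001]
contact_force: [-0.3, -0.4, 1.9]
opening: 0.0125
grip_force: 71.9
```

play_rows(series=[[0,[0,0,-0.3],[0,0,0]],[0,[0,0,-0.6],[0,0,0]],[0,[0,0,-0.9],[0,0,0]],[0,[0,0,-0.9],[0,0,0]],[0,[0,0,0],[0,0,0]]])

```text
t: 24.78
tool_pos: [0.6613, -0.1034, 0.1433]
tool_rot: [3.12, -0.355, 0.015]
contact_force: [1.0, 0.0, -2.8]
opening: 0.0125
grip_force: 71.3
```

```bash
python3 - <<'E'
from h import *
plan((.4779,.2831,.135),-10)
snap('wrist','w7.png')
E
```

```text
t 24.77 pos [ 0.6613 -0.1034  0.1433] yaw -13.0 open 0.012459129555337846 grip 71.3 q6 1.53 | turn -0.37 then shift [-4.96 -6.98  0.11]
```

View pics/w7.png

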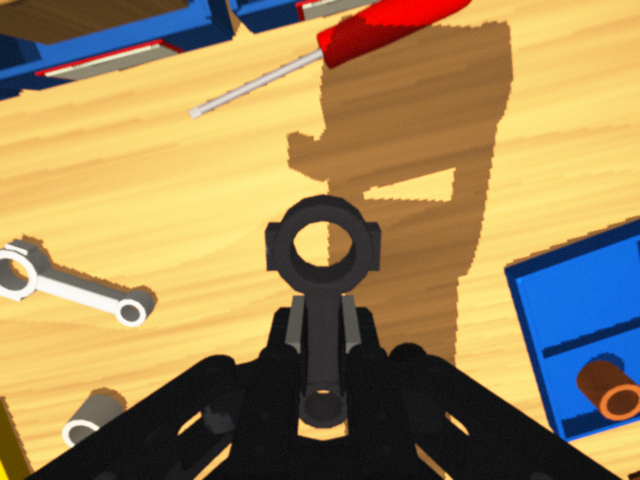

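play_rows(series=[[0,[0,0,0],[0,0,-0.37]],[0,[-0.55,-0.78,0],[0,0,0]],[0,[-0.55,-0.78,0],[0,0,0]],[0,[-0.55,-0.78,0],[0,0,0]],[0,[-0.55,-0.78,0],[0,0,0]],[0,[-0.55,-0.78,0],[0,0,0]],[0,[-0.55,-0.78,0],[0,0,0]],[0,[-0.55,-0.78,0],[0,0,0]]])

```text
t: 25.82
tool_pos: [0.5136, 0.2005, 0.1342]
tool_rot: [3.128, -0.275, -0.008]
contact_force: [1.1, 0.1, -3.2]
opening: 0.0118
grip_force: 71.1
```

play_rows(series=[[0,[-0.55,-0.78,0],[0,0,0]],[0,[-0.55,-0.78,0],[0,0,0]],[0,[0,0,0],[0,0,0]],[0,[0,0,0],[0,0,0]]])

```text
t: 26.32
tool_pos: [0.4747, 0.2854, 0.1351]
tool_rot: [3.127, -0.274, -0.005]
contact_force: [0.4, -0.8, -3.1]
opening: 0.0126
grip_force: 71.2
```

```bash
python3 - <<'E'
from h import *
plan((.4779,.2831,.008),-10)
snap('wrist','w8.png')
E
```

```text
t 26.32 pos [0.4747 0.2854 0.1351] yaw -10.0 open 0.012587199438159342 grip 71.2 q6 2.15 | turn -0.0 then shift [0.08 0.03 2.54]
```

View pics/w8.png

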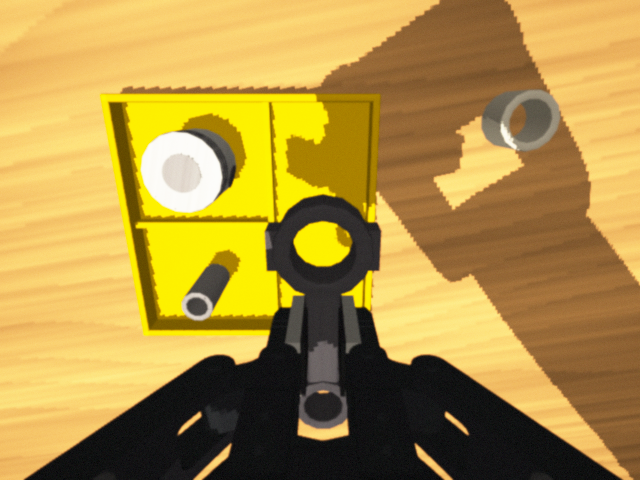

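play_rows(series=[[0,[0.05,0.03,0.8],[0,0,0]],[0,[0,0,0.8],[0,0,0]],[0,[0,0,0.5],[0,0,0]],[0,[0,0,0.3],[0,0,0]],[0,[0,0,0.1],[0,0,0]],[0,[0,0,0],[0,0,0]],[0,[0,0,0],[0,0,0]]])

```text
t: 27.25
tool_pos: [0.4792, 0.2845, 0.0137]
tool_rot: [-3.128, 0.275, -0.003]
contact_force: [0.2, 0.2, -2.8]
opening: 0.0118
grip_force: 71.1
```

play_rows(series=[[0,[0,0,0.06],[0,0,0]],[0,[0,0,0.05],[0,0,0]],[0,[0,0,0],[0,0,0]],[0,[0,0,0],[0,0,0]]])

```text
t: 27.75
tool_pos: [0.4784, 0.2844, 0.0076]
tool_rot: [-3.129, 0.275, -0.001]
contact_force: [-1.9, -1.6, 3.3]
opening: 0.0123
grip_force: 72.1
```

Touching. Release by a small opening, and lift.

play_rows(series=[[0.3,[0,0,0],[0,0,0]],[0.3,[0,0,0],[0,0,0]],[0.3,[0,0,0],[0,0,0]],[0.3,[0,0,-0.4],[0,0,0]],[0.4,[0,0,-0.9],[0,0,0]],[0.6,[0,0,-0.9],[0,0,0]],[0.6,[0,0,-0.5],[0,0,0]],[0.6,[0,0,0],[0,0,0]]])

```text
t: 28.75
tool_pos: [0.4802, 0.285, 0.1461]
tool_rot: [-3.126, 0.275, -0.01]
contact_force: [-0.7, 0.8, -0.4]
opening: 0.0507
grip_force: 0.0
```

```bash
python3 - <<'E'
from h import *
y=np.radians(55.7);g=(.6536+.008*np.cos(y),.1051+.008*np.sin(y),.14);print(g)
plan(g,55.7)
E
```

```text
(np.float64(0.6581082083915005), np.float64(0.11170878635596611), 0.14)
t 28.75 pos [0.4802 0.285  0.1461] yaw -10.0 open 0.05072958916037387 grip 0.0 q6 2.15 | turn -8.22 then shift [-0.86  4.89  0.14]
```

play_rows(series=[[0.6,[0,0,0],[0,0,-0.9]],[0.6,[0,0,0],[0,0,-0.9]],[0.6,[0,0,0],[0,0,-0.9]],[0.6,[0,0,0],[0,0,-0.9]],[0.6,[0,0,0],[0,0,-0.9]],[0.6,[0,0,0],[0,0,-0.9]],[0.6,[0,0,0],[0,0,-0.9]],[0.6,[0,0,0],[0,0,-0.9]]])

```text
t: 29.75
tool_pos: [0.4771, 0.2837, 0.1401]
tool_rot: [-2.872, -1.273, 0.004]
contact_force: [-0.1, 0.4, 0.1]
opening: 0.0518
grip_force: 0.0
```

play_rows(series=[[0.6,[0,0,0],[0,0,-0.9]],[0.6,[-0.14,0.82,0],[0,0,0]],[0.6,[-0.14,0.82,0],[0,0,0]],[0.6,[-0.14,0.82,0],[0,0,0]],[0.6,[-0.14,0.82,0],[0,0,0]],[0.6,[-0.14,0.82,0],[0,0,0]],[0.6,[-0.14,0.81,0],[0,0,0]],[0.6,[0,0,0],[0,0,0]]])

```text
t: 30.75
tool_pos: [0.6549, 0.106, 0.1401]
tool_rot: [-2.791, -1.44, 0.003]
contact_force: [-0.5, -0.4, -0.0]
opening: 0.0515
grip_force: 0.0
```

play_rows(series=[[0.6,[0,0,0],[0,0,0]],[0.6,[0,0,0],[0,0,0]]])

```text
t: 31.0
tool_pos: [0.6533, 0.1091, 0.1412]
tool_rot: [-2.788, -1.446, 0.002]
contact_force: [0.9, 0.7, -0.3]
opening: 0.051
grip_force: 0.0
```

```bash
python3 - <<'E'
from h import *
plan((.6581,.1117,.004),55.7)
snap('wrist','w9.png')
print(px('w9.png',(.679,.1423,.018)),px('w9.png',(.6254,.0638,.018)))
E
```

```text
t 31.0 pos [0.6533 0.1091 0.1412] yaw 54.8 open 0.05096882093022845 grip 0.0 q6 0.67 | turn -0.11 then shift [0.1  0.05 2.74]
[324. 171.] [325.6 291.1]
```

View pics/w9.png

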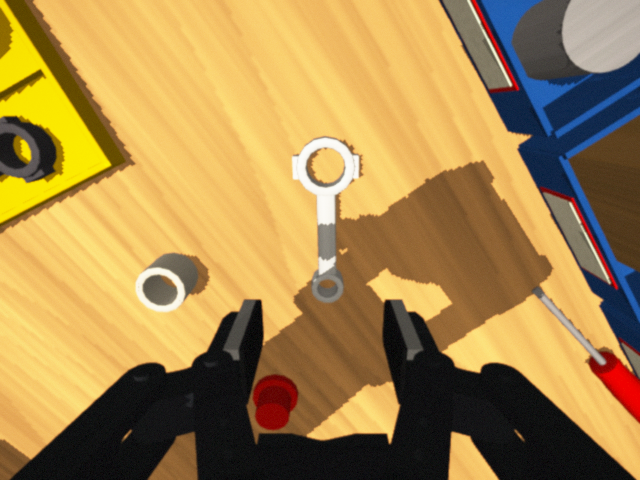

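play_rows(series=[[0.6,[0.1,0.06,0.8],[0,0,-0.1]],[0.6,[0,0,0.8],[0,0,0]],[0.6,[0,0,0.6],[0,0,0]],[0.6,[0,0,0.3],[0,0,0]],[0.6,[0,0,0.15],[0,0,0]],[0.6,[0,0,0],[0,0,0]],[0.6,[0,0,0],[0,0,0]]])

```text
t: 31.92
tool_pos: [0.6608, 0.1106, 0.011]
tool_rot: [2.778, 1.464, 0.004]
contact_force: [-0.1, 0.5, 1.3]
opening: 0.0513
grip_force: 0.0
```

```bash
python3 - <<'E'
from h import *
plan((.6581,.1117,.004),55.7)
E
```

```text
t 31.93 pos [0.6608 0.1106 0.011 ] yaw 55.6 open 0.05127471324147124 grip 0.0 q6 0.66 | turn -0.02 then shift [-0.01 -0.06  0.14]
```

play_rows(series=[[0.6,[0,-0.03,0.08],[0,0,0]],[0.6,[0,0,0.06],[0,0,0]],[0.6,[0,0,0],[0,0,0]],[0,[0,0,0],[0,0,0]],[0,[0,0,0],[0,0,0]],[0,[0,0,0],[0,0,0]],[0,[0,0,0],[0,0,0]],[0,[0,0,0],[0,0,0]]])

```text
t: 32.92
tool_pos: [0.6588, 0.1114, 0.0027]
tool_rot: [2.779, 1.464, 0.001]
contact_force: [0.2, 0.5, 2.1]
opening: 0.0122
grip_force: 71.8
```

play_rows(series=[[0,[0,0,-0.3],[0,0,0]],[0,[0,0,-0.6],[0,0,0]],[0,[0,0,-0.9],[0,0,0]],[0,[0,0,-0.9],[0,0,0]],[0,[0,0,0],[0,0,0]]])

```text
t: 33.55
tool_pos: [0.6616, 0.1116, 0.1436]
tool_rot: [2.776, 1.462, 0.014]
contact_force: [1.1, 0.4, -1.8]
opening: 0.0121
grip_force: 71.4
```

```bash
python3 - <<'E'
from h import *
y=np.radians(9.7)
plan((.5235+.008*np.cos(y),-.3933+.008*np.sin(y),.14),9.7)
E
```

```text
t 33.55 pos [0.6616 0.1116 0.1436] yaw 55.6 open 0.012097566493265696 grip 71.4 q6 0.66 | turn 5.73 then shift [-4.26  9.49  0.04]
```

play_rows(series=[[0,[0,0,0],[0,0,0.82]],[0,[0,0,0],[0,0,0.82]],[0,[0,0,0],[0,0,0.82]],[0,[0,0,0],[0,0,0.82]],[0,[0,0,0],[0,0,0.82]],[0,[0,0,0],[0,0,0.82]],[0,[0,0,0],[0,0,0.81]],[0,[0,0,0],[0,0,0]]])

```text
t: 34.55
tool_pos: [0.6573, 0.1113, 0.1354]
tool_rot: [-3.13, -0.268, 0.005]
contact_force: [-0.2, 0.5, -1.5]
opening: 0.0118
grip_force: 71.3
```

play_rows(series=[[0,[-0.35,0.79,0],[0,0,0]],[0,[-0.36,0.79,0],[0,0,0]],[0,[-0.35,0.79,0],[0,0,0]],[0,[-0.36,0.79,0],[0,0,0]],[0,[-0.35,0.79,0],[0,0,0]],[0,[-0.36,0.79,0],[0,0,0]],[0,[-0.35,0.79,0],[0,0,0]],[0,[-0.36,0.79,0],[0,0,0]]])

```text
t: 35.55
tool_pos: [0.5708, -0.2251, 0.1364]
tool_rot: [-3.129, -0.269, 0.002]
contact_force: [-0.4, -0.2, -2.3]
opening: 0.0122
grip_force: 71.3
```

play_rows(series=[[0,[-0.35,0.79,0],[0,0,0]],[0,[-0.36,0.79,0],[0,0,0]],[0,[-0.35,0.79,0],[0,0,0]],[0,[-0.36,0.79,0],[0,0,0]],[0,[0,0,0],[0,0,0]],[0,[0,0,0],[0,0,0]]])

```text
t: 36.3
tool_pos: [0.5281, -0.3912, 0.1363]
tool_rot: [-3.129, -0.267, 0.001]
contact_force: [-0.1, 1.1, -1.7]
opening: 0.0119
grip_force: 71.3
```

```bash
python3 - <<'E'
from h import *
y=np.radians(9.7)
plan((.5235+.008*np.cos(y),-.3933+.008*np.sin(y),.0077),9.7)
E
```

```text
t 36.3 pos [ 0.5281 -0.3912  0.1363] yaw 9.8 open 0.011894958107510878 grip 71.3 q6 0.65 | turn 0.01 then shift [0.06 0.03 2.57]
```

play_rows(series=[[0,[0.03,0.03,0.8],[0,0,0]],[0,[0,0,0.8],[0,0,0]],[0,[0,0,0.5],[0,0,0]],[0,[0,0,0.3],[0,0,0]],[0,[0,0,0.1],[0,0,0]],[0,[0,0,0],[0,0,0]],[0,[0,0,0],[0,0,0]]])

```text
t: 37.17
tool_pos: [0.5311, -0.3937, 0.0139]
tool_rot: [3.128, 0.266, 0.003]
contact_force: [-0.1, -0.3, -1.2]
opening: 0.012
grip_force: 71.3
```

play_rows(series=[[0,[0,0,0.06],[0,0,0]],[0,[0,0,0.05],[0,0,0]],[0,[0,0,0],[0,0,0]],[0,[0,0,0],[0,0,0]]])

```text
t: 37.67
tool_pos: [0.5305, -0.3934, 0.0077]
tool_rot: [3.13, 0.266, 0.001]
contact_force: [-1.2, 1.1, 5.1]
opening: 0.0121
grip_force: 72.1
```

play_rows(series=[[0.3,[0,0,0],[0,0,0]],[0.3,[0,0,0],[0,0,0]],[0.3,[0,0,0],[0,0,0]],[0.3,[0,0,-0.4],[0,0,0]],[0.4,[0,0,-0.9],[0,0,0]],[0.6,[0,0,-0.9],[0,0,0]],[0.6,[0,0,-0.9],[0,0,0]],[0.6,[0,0,-0.9],[0,0,0]]])

```text
t: 38.67
tool_pos: [0.5303, -0.3931, 0.2102]
tool_rot: [3.129, 0.266, 0.002]
contact_force: [0.4, -0.9, -0.6]
opening: 0.0515
grip_force: 0.0
```

play_rows(series=[[0.6,[-0.8,0.4,0],[0,0,0]],[0.6,[-0.8,0.6,0],[0,0,0]],[0.6,[-0.8,0.6,0],[0,0,0]],[0.6,[-0.8,0.6,0],[0,0,0]],[0.6,[-0.5,0.6,0],[0,0,0]],[0.6,[0,0,0],[0,0,0]],[0.6,[0,0,0],[0,0,0]]])

```text
t: 39.55
tool_pos: [0.3719, -0.562, 0.2078]
tool_rot: [3.13, 0.266, 0.001]
contact_force: [1.2, 0.3, -0.4]
opening: 0.0511
grip_force: 0.0
```

```bash
python3 - <<'E'
from h import *
plan((0.2,-.5,.2))
im=snap('top','end.png')['color']
cv2.imwrite('pics/end2.png',cv2.resize(im[160:340,75:585],None,fx=1.56,fy=1.56,interpolation=cv2.INTER_CUBIC))
E
```

```text
t 39.55 pos [ 0.3719 -0.562   0.2078] yaw 9.7 open 0.05109353720337808 grip 0.0 q6 0.3 | turn 0.0 then shift [-3.18 -1.8   0.15]
```

View pics/end2.png

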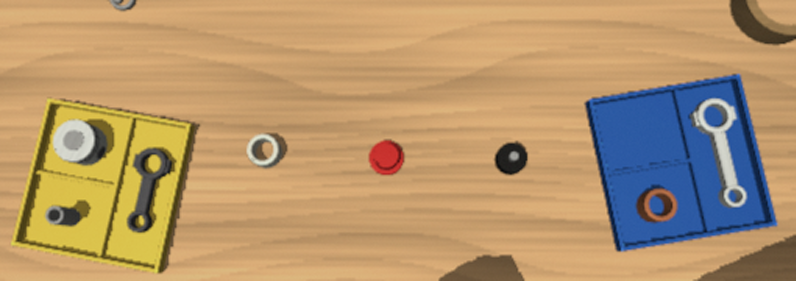

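The final picture shows every part in its place. In the yellow tray the piston is at (75,142), the pin at (60,215) and the dark rod in the lane at (150,190). In the blue tray the bush is at (657,205) and the bright rod in the lane at (722,155). The three bystanders have not moved.

```bash
python3 -c "
from station import ctrl
print(ctrl.finish_job())"
```

```text
the job is handed in; nothing more can be done
None
```

Both kits are made up and the job is handed in: all five parts are in their cells and lanes in the last camera picture, and the white bush, red cap and black mount were not disturbed; the hand-in call gave no verdict.

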